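# Put the malachite slab away, cover the case and clamp it down

### The job

Put the malachite slab away: lay it flat in the large recess of the open wooden case and let go, setting it down gently, then set the loose wooden cover fully down over the raised insert so that its rim rests on the case, let go of it, and swing the case's hold-down clamp over until its pad rests on the cover. Leave the brass pin vise in its narrow slot, and leave the steel block and the green glass dish where they stand.

Things in the scene. Friction and masses are not known exactly. Their poses are not given: they have to be found in the camera images.
- case: Shallow open wooden case fixed to the bench (mm). Origin: centre of its underside; z up; x along its length, within 30 deg of straight away from the robot. Flange plate 184 (x) by 134 (y), 6 thick; on it, centred, a raised insert 150 by 100, top 13 above the bench, with a large recess for the slab and a narrow slot for the pin vise cut 7 deep. Steel clamp post at the -x (robot) end.
- recess (a point): Centre of the floor of the large recess, 98 (x) by 58 (y) and 7 deep; at (-21, 0, 6) mm in the case's frame; axes as the case.
- slot (a point): Axis centre of the pin vise when it lies in its slot; at (49, 0, 13) mm in the case's frame. The slot is 16 (x) by 88 (y), 7 deep.
- pivot (a point): Hinge of the clamp, at (-109, 0, 53) mm in the case's frame; the hinge line runs along the case's y. The steel post around it is 20 (x) by 37 (y) mm, its top 62 above the bench.
- clamp (a joint): Clamp angle, rad: 0 = down, arm level along the case's +x, pad resting on the seated cover; pi/2 = upright; grows outward (to -x) up to 2.0; least -0.05. Starts at 1.6 to 1.95, so upright or leaning out. Friction of 0.08 N m holds it wherever it is left; about 1.5 N at its end moves it.
- clamp_tip (a point): End of the clamp arm, on its centre line, 66 mm from the pivot. The arm is a flat steel bar 22 wide, 10 thick (outer face, the top when down, 5 off the centre line); a rubber pad 26 wide, 6 thick lies under its last 16 mm.
- slab: Malachite slab, dark banded green, 90 (x) by 50 (y) by 24 mm thick, about 0.42 kg, lying loose on the bench. Origin: centre of its underside; z up. Fits the recess either way round, with 4 to spare on each side, and stands 17 proud of the insert there, so fingers can hold its upper part.
- lid: Loose wooden cover, a floorless box standing on its rim (mm): outside 170 (x) by 120 (y) by 36 high, inside 158 by 108 by 30 high, 0.28 kg. Grip bar on top along x: 60 by 14 wide by 24 high, bar top 60 above the rim. Origin: centre of the rim plane. Goes over the insert either way round, 4 to spare on each side; seated, its origin is 6 above the case's, its top 42 above the bench.
- vise: Brass pin vise, a rod 84 long and 14 mm thick, lying in the narrow slot along the case's y. Origin on its axis at mid length. Bystander; it fits beneath the cover.
- block: Heavy steel transfer block, 100 by 45 by 41 mm high with two raised ends, loose on the bench. Origin: centre of its underside. Bystander.
- dish: Green glass dish, 100 mm across, 32 high, loose on the bench. Origin: centre of its underside. Bystander.
There are look-alikes about, which are no part of the job. What is meant by the slab is not pink, and is the smaller of those in its own colour. What is shaped like the lid but pink or red is not meant.

How it is judged:
By the outcome, as a careful person would: the job done as asked, in the order asked, and still so for the second after the job is handed in, with the robot touching nothing.
It also fails if it takes over 72 s, if anything falls off the work surface, if the arm or the gripper's body presses on something with over 40 N, if the wrist force passes 120 N, or if a joint passes its speed limit or range.

### The arm

A 6-joint arm with a two-finger parallel gripper is mounted at the origin on the work surface. World frame = base frame: x ahead of the robot, y to its left, z up, the work surface at z = 0. Lengths are in m, angles in rad, forces in N, time in s.
With the tool pointing down it reaches from about 0.225 to 0.875 m from the base axis. Payload 3.4 kg.
Tool frame: the origin (TCP) lies midway between the tips of the shut fingers; the grasp point (between the pads) lies 19 mm behind it; z points along the fingers, y is the line along which they close (so a half turn about z gives the same grasp; the last joint's range is limited). The gripper opens to 85 mm and grips with 20 to 120 N. Pads are 22 mm wide; open, the fingers measure 114 mm over their backs; the gripper's body (76 mm by 85 mm) begins 54 mm behind the grasp point. The pads swing forward as they close: fully open they stand 13 mm farther back than shut.
Start: joints at [-1.366, 0.276, 1.505, -0, 1.361, -0.121], TCP at [0.184, -0.545, 0.231] pointing down, gripper open.
Joint ranges: [-2.89, 2.89], [-0.75, 2.08], [0.22, 2.7], [-1.18, 4.32], [0.11, 2.71], [-2.7, 2.7]. Speed limits (rad/s): [2.57, 2.57, 3.14, 3.14, 3.14, 3.14].

### API

Orientations are given as a rotation vector (axis times angle).
In Python, from rig import get_obs, cams, job, finder gives the robot as it stands.
- The arm moves only by the tool send_rows, never from a script. Its argument "deltas" is a list of rows, each a list of 2 entries, a list of its own where there are three numbers: the shift along the tool's x, y, z in mm, then the turn, a rotation vector about the tool's x, y, z in degrees. In form: [[[tx, ty, tz], [ax, ay, az]], ...]. A call has 1 to 10 rows; each row is the pose to reach, as a shift and turn from the pose commanded when the call began, along the tool's axes at that moment; what a row does not reach only later rows make up. A row lasts 1/12 s, in which the tool goes at most 41.7 mm and 7.16 degrees, less where a joint would pass 70% of its speed; a pose out of reach is approached as far as the arm can. A call with a gripper value outside its range is refused whole. "fingers" is the opening, from 0 (shut) to 1 (fully open), set as the call begins (left out, the last holds). The fingers move at their own pace and stop on an object; the grip force is fixed at half the most. Time passes only in rows, so rows that repeat a pose let the fingers close. It gives the time, the measured TCP pose, the force, the opening and the grip force at its end, in the units of the state.
- get_obs(): the state, without advancing time (a new reading comes with each control period).
- cams.get_image(name): name is "scene" or "top"; returns (picture, depth): 420x560x3 uint8, red, green, blue; 420x560 float32, m along the optical axis (not along the pixel's ray), 0 where there is no reading.
- cams.camera_info(name): a dict with "K" (3x3 intrinsics, pixels), "distortion" ([k1, k2, p1, p2, k3] as OpenCV has them; the pictures are not rectified), "world_to_cam" (4x4, takes a point from world to camera coordinates). Camera axes: x right, y up, looking along -z (the intrinsics and any distortion apply to the point x, -y, -z); pixel columns grow to the right and rows downward; lengths in m; the calibration is good to about 2 mm. A picture is of the moment at which its call begins. camera_info takes no time and is no camera call.
- job.hand_in(): hands the job in; it is judged then, once.
Trained networks look in the newest picture that a camera, given by its name, has taken for a name from the list of things; names that differ only in an ending like _2 or _b are one class to them, and where a whole thing is asked for, a point or a joint stands for the part that bears it (a point fixed in the world has none). Each returns a list of dicts, best first, with "p" (0 to 1); they miss things now and then, are a little off and sometimes report something else, mostly with a low value. They report only what shows in the picture. A call takes as long as a camera call. They do not tell look-alikes from the thing itself.
- finder.silhouettes(thing, camera): "region" (420x560 bool, what is visible of it) and "bbox" ([centre column, centre row, width, height] in pixels, round what is visible of it).
The state is a dict: "t": time; "joints": joint angles; "joint_velocities": joint speeds; "joint_torque": joint torques, N m; "tcp_pos": TCP position; "orientation": TCP orientation; "force": force on the tool from outside, world axes, zero at the start; "wrist_torque": the same for the moment, N m; "finger_gap": finger opening in m; "grasp_force": force on a finger pad.
Only numpy, scipy, OpenCV 4.12 (cv2) and the standard library are available. Lean on these libraries where they do the work, as an engineer would, in place of code of your own. Each camera call takes 0.05 s, during which the arm holds its last target. There are 200 camera calls.

## Working session

There is one attempt and no reset: what is moved stays moved. The work goes in short steps, Python scripts to look and compute and a tool call to move; the robot and the scene stay as the last step left them, time stands still between calls to the robot, and variables do not carry over. Pictures are saved under pics/ and viewed, at most 10 in all, crops included, and the job is handed in when it is done.

Besides the shell and the picture viewer there is one more tool, called after "Request:" as name(argument=value, ...) on one line, values as JSON. send_rows: Moves the arm, as the interface text tells. Its arguments: {"type":"object","properties":{"deltas":{"type":"array","items":{"type":"array"}},"fingers":{"type":"number"}},"required":["deltas"]}

```bash
ls; mkdir -p pics
cat > h.py <<'E'
import numpy as np, cv2
from rig import get_obs, cams, job, finder
from scipy.spatial.transform import Rotation as R
def cloud(name, depth):
    """world point for each pixel, HxWx3 (nan where no depth)"""
    ci=cams.camera_info(name); K=np.array(ci["K"]); d=np.array(ci["distortion"],float)
    h,w=depth.shape
    u,v=np.meshgrid(np.arange(w),np.arange(h))
    p=cv2.undistortPoints(np.stack([u,v],-1).reshape(-1,1,2).astype(np.float64),K,d).reshape(h,w,2)
    z=np.where(depth>0,depth,np.nan)
    c=np.stack([p[...,0]*z,-p[...,1]*z,-z,np.ones_like(z)],-1)
    return (c@np.linalg.inv(np.array(ci["world_to_cam"])).T)[...,:3]
def rect(P):
    """min-area rect of xy points (mm): centre,size,angle"""
    return cv2.minAreaRect((P[:,:2]*1000).astype(np.float32))
E
python3 - <<'E'
from h import *
o=get_obs(); print({k:np.round(v,3).tolist() for k,v in o.items()})
for n in ["scene","top"]:
    im,d=cams.get_image(n); np.savez(f"{n}0.npz",im=im,d=d)
    cv2.imwrite(f"pics/{n}0.png",im[...,::-1])
    C=cloud(n,d)
    ci=cams.camera_info(n);W=np.linalg.inv(np.array(ci["world_to_cam"]));print(n,"cam at",W[:3,3].round(3),"look",-W[:3,2].round(3), np.array(ci["K"]).round(0).tolist(),ci["distortion"])
    for t in ["case","slab","lid","clamp","vise","block","dish"]:
        for r in finder.silhouettes(t,n):
            m=r["region"]; P=C[m]; P=P[~np.isnan(P[:,0])]
            if len(P)<5: continue
            print(n,t,round(r["p"],2),np.round(r["bbox"]).tolist(),"med",np.round(np.median(P,0)*1000),"z98",round(np.percentile(P[:,2],98)*1000), "rgb",im[m].mean(0).round())
E
```

```text
pics
{'t': 0.0, 'joints': [-1.366, 0.277, 1.506, -0.0, 1.361, -0.121], 'joint_velocities': [0.001, -0.002, -0.001, 0.0, -0.002, 0.001], 'joint_torque': [0.001, -41.676, -24.58, 0.0, 0.011, 0.0], 'tcp_pos': [0.184, -0.544, 0.23], 'orientation': [-3.098, -0.509, 0.0], 'force': [0.179, -0.315, -0.134], 'wrist_torque': [0.039, 0.007, 0.043], 'grasp_force': 0.0, 'finger_gap': 0.085}
scene cam at [ 1.193 -0.014  1.008] look [-0.608  0.069 -0.791] [[430.0, 0.0, 283.0], [0.0, 430.0, 203.0], [0.0, 0.0, 1.0]] [0.0284722 0.        0.        0.        0.       ]
scene case 0.61 [268.0, 258.0, 66.0, 95.0] med [633.   2.   8.] z98 107 rgb [205. 161. 110.]
scene slab 0.96 [197.0, 217.0, 32.0, 29.0] med [ 466. -173.   23.] z98 28 rgb [222. 152. 173.]
scene slab 0.81 [94.0, 234.0, 53.0, 49.0] med [ 500. -448.   32.] z98 37 rgb [21. 92. 56.]
scene slab 0.56 [149.0, 232.0, 22.0, 34.0] med [ 508. -300.   23.] z98 28 rgb [25. 98. 60.]
scene lid 0.92 [361.0, 153.0, 68.0, 44.0] med [265. 330.  35.] z98 58 rgb [204.  34.  30.]
scene lid 0.83 [447.0, 192.0, 52.0, 54.0] med [444. 553.  35.] z98 59 rgb [214. 1
[... 842 characters left out ...]
8.0, 195.0, 30.0, 44.0] med [ 489. -451.   34.] z98 43 rgb [33. 89. 57.]
top lid 0.93 [200.0, 271.0, 58.0, 52.0] med [252. 332.  36.] z98 59 rgb [208.  57.  46.]
top lid 0.85 [132.0, 219.0, 47.0, 58.0] med [423. 553.  36.] z98 60 rgb [206. 169. 180.]
top lid 0.84 [199.0, 192.0, 53.0, 63.0] med [501. 330.  36.] z98 60 rgb [194. 105.  42.]
top vise 0.56 [296.0, 138.0, 21.0, 7.0] med [688.   1.  20.] z98 26 rgb [200. 154.  55.]
top block 0.64 [213.0, 129.0, 24.0, 36.0] med [714. 283.  30.] z98 49 rgb [187. 189. 180.]
top block 0.43 [199.0, 194.0, 56.0, 61.0] med [501. 331.  36.] z98 60 rgb [196. 106.  42.]
top dish 0.55 [213.0, 132.0, 21.0, 32.0] med [711. 283.  29.] z98 48 rgb [186. 189. 179.]
```

Run:
```python
from h import *
def img(n): return np.load(n+"0.npz")["im"][...,::-1]
s=cv2.resize(img("scene")[120:340,60:500],None,fx=1.8,fy=1.8,interpolation=cv2.INTER_CUBIC)
cv2.imwrite("pics/c_scene.png",s)
t=cv2.resize(img("top")[110:310,100:470],None,fx=2.1,fy=2.1,interpolation=cv2.INTER_CUBIC)
cv2.imwrite("pics/c_top.png",t)
# rects per object by top-plane height from both views
roi={"slab":(508,-303,90,.020,.030),"bar":(505,330,70,.050,.070),"lidtop":(505,330,130,.030,.042),"insert":(640,0,110,.010,.0165),"flange":(640,0,130,.004,.0085),"clamp":(535,-5,60,.066,.16),"post":(535,-5,60,.045,.066),"vise":(690,5,60,.016,.03),"bigslab":(495,-450,80,.025,.045)}
for n in ["scene","top"]:
    d=np.load(n+"0.npz")["d"]; C=cloud(n,d)
    fl=C[(abs(C[...,2])<.015)]; 
    print(n,"bench z med",np.round(np.nanmedian(fl[:,2])*1000,2))
    for k,(x,y,r,lo,hi) in roi.items():
        m=(np.hypot(C[...,0]-x/1e3,C[...,1]-y/1e3)<r/1e3)&(C[...,2]>lo)&(C[...,2]<hi)
        m=cv2.morphologyEx(m.astype(np.uint8),cv2.MORPH_OPEN,np.ones((2,2)))>0
        P=C[m]
        if len(P)<5: print(n,k,len(P)); continue
        c,sz,a=rect(P); print(n,k,len(P),"c",np.round(c,1),"sz",np.round(sz,1),"a",round(a,1),"z",np.round(np.median(P[:,2])*1000,1),"std",np.round(np.std(P[:,2])*1000,1),"mean",(P.mean(0)*1000).round(1))
```

```text
scene bench z med 0.14
scene slab 496 c [ 494.  -301.1] sz [105.5  47.4] a 5.6 z 23.8 std 3.7 mean [ 504.5 -298.8   23.1]
scene bar 92 c [497.4 338.8] sz [12.7 75.4] a 61.7 z nan std nan mean [nan nan nan]
scene lidtop 1963 c [496.1 343.6] sz [117.5 194.1] a 64.3 z nan std nan mean [nan nan nan]
scene insert 1017 c [624.7   8.3] sz [184. 102.] a 11.0 z nan std nan mean [nan nan nan]
scene flange 1092 c [642.4  12.6] sz [183.4 130.3] a 12.6 z nan std nan mean [nan nan nan]
scene clamp 135 c [492.7   0.9] sz [ 21.8 106.1] a 77.3 z 91.9 std 32.9 mean [529.1  -7.9  87.9]
scene post 79 c [514.   -7.6] sz [37.8 67.9] a 83.5 z 54.4 std 25.9 mean [526.7  -8.2  40. ]
scene vise 98 c [686.9  14.1] sz [10.2 71.7] a 16.6 z nan std nan mean [nan nan nan]
scene bigslab 1051 c [ 488.4 -448.4] sz [ 66.6 133.5] a 55.5 z nan std nan mean [nan nan nan]
top bench z med 0.47
top slab 219 c [ 496.3 -309.5] sz [85.3 57.3] a 4.8 z nan std nan mean [nan nan nan]
top bar 87 c [498.6 331. ] sz [11.9 58.5] a 65.1 z 57.9 std 11.2 mean [498.6 329.9  53.2]
top lidtop 1331 c [498.2 332.4] sz [114.3 172.8] a 65.0 z nan std nan mean [nan nan nan]
top insert 185 c [623.9  -0.9] sz [173.8 103.8] a 13.1 z 12.1 std 12.4 mean [646.1   4.1  13.7]
top flange 106 c [640.    7.4] sz [162.5 171.7] a 81.5 z nan std nan mean [nan nan nan]
top clamp 44 c [530.4 -16.5] sz [12.  28.7] a 12.9 z 115.7 std 38.6 mean [529.9 -16.2  93.1]
top post 8 c [527.1  -2. ] sz [6.3 8.4] a 4.4 z 58.7 std 26.1 mean [527.1  -1.3  50.9]
top vise 54 c [682.2   8.2] sz [67.6 23. ] a 84.8 z nan std nan mean [nan nan nan]
top bigslab 799 c [ 486.7 -463.6] sz [ 74.5 132. ] a 54.7 z nan std nan mean [nan nan nan]
```

View pics/c_scene.png

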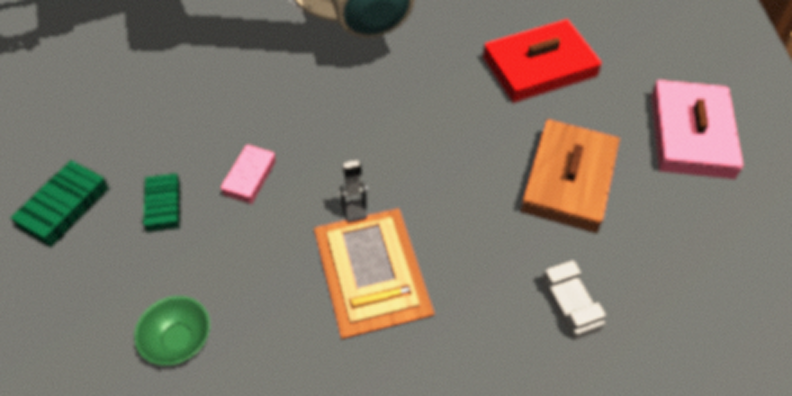

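View pics/c_top.png

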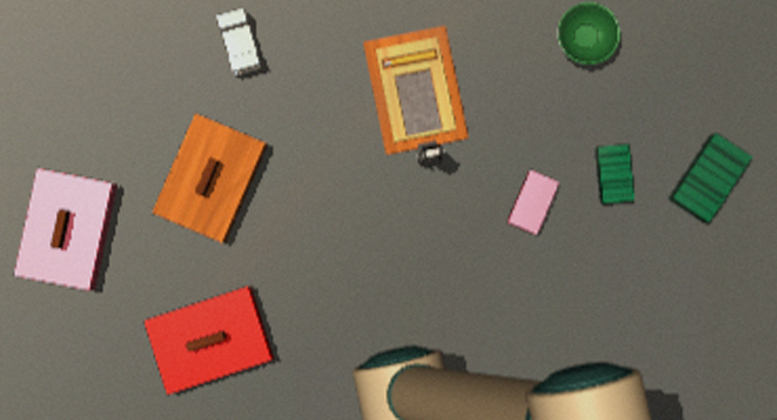

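The scene crop shows the things below, given in full-frame scene pixels.
- **Slab candidates:** small dark green at (150,232), large dark green at (94,233), pink at (196,216). The small green one is meant: it is not pink and is the smaller of the green two.
- **Lid candidates:** orange wood at (376,219), red at (361,153), pink at (447,192). The orange wooden one is meant. 
- **Case:** at (268,258), with the clamp upright at (256,217). 

The crops above are enlarged and confirm this. Next I fit precise poses from both views.

```bash
cat > fit.py <<'E'
from h import *
from scipy.optimize import minimize
def proj(n,P):
    ci=cams.camera_info(n); W=np.array(ci["world_to_cam"]); c=P@W[:3,:3].T+W[:3,3]
    c=c*[1,-1,-1]
    return cv2.projectPoints(c.reshape(-1,1,3),np.zeros(3),np.zeros(3),np.array(ci["K"]),np.array(ci["distortion"],float))[0][:,0]
S=8
def render(n,q,size,win):
    x,y,z,a=q; L,B,H=size
    P=np.array([[sx*L/2,sy*B/2,h] for sx in(-1,1) for sy in(-1,1) for h in(0,H)])
    P=P@R.from_euler("z",a,degrees=True).as_matrix().T+[x,y,z]
    uv=proj(n,P/1000); u0,v0,u1,v1=win
    hull=cv2.convexHull(uv.astype(np.float32))[:,0]
    im=np.zeros(((v1-v0)*S,(u1-u0)*S),np.uint8)
    cv2.fillConvexPoly(im,np.round(((hull-[u0,v0]+.5)*S-.5)*16).astype(np.int32),255,shift=4)
    return cv2.resize(im,(u1-u0,v1-v0),interpolation=cv2.INTER_AREA)/255.
def soft(im,win,hullfill):
    u0,v0,u1,v1=win; f=im[v0:v1,u0:u1].astype(float)
    sat=(f.max(2)-f.min(2)); 
    bg=np.median(np.r_[sat[0],sat[-1]]); 
    return sat-bg
def fit(size,q0,views,zfree=True,fill=False,thr=.45,tag=""):
    M={}
    for n,(im,win) in views.items():
        s=soft(im,win,fill); ref=np.percentile(s,90 if not fill else 80); m=np.clip((s-.1*ref)/(.5*ref),0,1)
        b=(m>thr).astype(np.uint8); k,l,st,_=cv2.connectedComponentsWithStats(b)
        c=1+np.argmax(st[1:,4]); comp=cv2.dilate((l==c).astype(np.uint8),np.ones((3,3)))
        m=m*comp
        # interior is filled
        cs=cv2.findContours((l==c).astype(np.uint8),cv2.RETR_EXTERNAL,cv2.CHAIN_APPROX_NONE)[0]
        g=np.zeros_like(b); cv2.drawContours(g,[max(cs,key=len)],-1,1,-1); g=cv2.erode(g,np.ones((3,3)))
        M[n]=(np.maximum(m,g),win)
    def cost(q,ns):
        q=np.array(q) if len(q)==4 else np.array([q[0],q[1],q0[2],q[2]])
        return sum(((render(n,q,size,M[n][1])-M[n][0])**2).sum() for n in ns)
    for ns,zf in [(list(M),True),(list(M),False)]+[([n],False) for n in M]:
        p0=np.array(q0 if zf else [q0[0],q0[1],q0[3]],float)
        sim=np.vstack([p0]+[p0+np.eye(len(p0))[i]*5 for i in range(len(p0))])
        r=minimize(cost,p0,args=(ns,),method="Nelder-Mead",options=dict(initial_simplex=sim,xatol=.05,fatol=1e-3,maxiter=400))
        print(tag,ns,"z free" if zf else "z fixed",r.x.round(1),"cost",round(r.fun,1))
E
python3 - <<'E'
from fit import *
s=np.load("scene0.npz")["im"]; t=np.load("top0.npz")["im"]
fit((90,50,24),(500,-305,0,3),dict(scene=(s,(128,205,172,260)),top=(t,(376,172,408,216))),tag="slab")
fit((170,120,36),(499,330,0,-25),dict(scene=(s,(335,175,412,265)),top=(t,(162,150,238,236))),tag="lid")
fit((184,134,6),(640,5,0,12),dict(scene=(s,(222,229,315,315)),top=(t,(262,115,332,190))),fill=True,tag="case")
# recess & insert via hull-free check: yellow insert (z 13) from top
for n,im,win in [("scene",s,(222,229,315,315)),("top",t,(262,115,332,190))]:
    u0,v0,u1,v1=win; f=im[v0:v1,u0:u1].astype(float); print(n,"orange/yellow sample", f[(v1-v0)//2,::6].astype(int).tolist())
E
```

```text
slab ['scene', 'top'] z free [ 497.6 -305.9    1.4    5.7] cost 115.7
slab ['scene', 'top'] z fixed [ 497.1 -305.8    4.7] cost 115.5
slab ['scene'] z fixed [ 492.8 -304.6    6.3] cost 69.6
slab ['top'] z fixed [ 498.  -308.     5.8] cost 34.3
lid ['scene', 'top'] z free [500.7 334.5   4.6 -23.8] cost 251.5
lid ['scene', 'top'] z fixed [500.  335.2 -23.7] cost 274.9
lid ['scene'] z fixed [488.3 340.8 -23.9] cost 168.6
lid ['top'] z fixed [501.  334.2 -24.1] cost 40.0
case ['scene', 'top'] z free [638.8   8.    3.3  10.8] cost 103.1
case ['scene', 'top'] z fixed [638.1   7.9  10.5] cost 114.5
case ['scene'] z fixed [637.5   9.1  10.6] cost 61.3
case ['top'] z fixed [638.2   6.7  10.5] cost 24.7
scene orange/yellow sample [[125, 123, 118], [126, 125, 118], [123, 123, 116], [150, 105, 83], [222, 136, 70], [249, 225, 144], [177, 163, 155], [176, 162, 155], [174, 161, 152], [173, 161, 154], [249, 219, 139], [235, 166, 93], [163, 127, 107], [125, 124, 117], [125, 125, 118], [124, 124, 116]]
top orange/yellow sample [[116, 113, 102], [113, 110, 99], [116, 114, 100], [193, 108, 48], [214, 170, 98], [136, 121, 110], [141, 126, 117], [138, 123, 114], [222, 182, 96], [202, 110, 43], [107, 105, 96], [108, 104, 95]]
```

Run:
```python
from fit import *
s=np.load("scene0.npz")["im"]; t=np.load("top0.npz")["im"]
def box(q,L,B,z0,z1):
    x,y,a=q; o=[]
    for z in (z0,z1):
        P=np.array([[L/2,B/2,z],[-L/2,B/2,z],[-L/2,-B/2,z],[L/2,-B/2,z]])@R.from_euler("z",a,degrees=True).as_matrix().T+[x,y,0]; o.append(P)
    return o
obj={"slab":[((498,-308,5.8),90,50,0,24)],"lid":[((501,334,-24),170,120,0,36),((501,334,-24),60,14,36,60)],"case":[((638.2,6.7,10.5),184,134,0,6),((638.2,6.7,10.5),150,100,6,13)]}
wins={"scene":{"slab":(128,205,182,260),"lid":(335,175,415,265),"case":(222,200,315,315)},"top":{"slab":(376,172,410,216),"lid":(162,150,238,236),"case":(262,115,332,190)}}
rows=[]
for n,im in (("scene",s),("top",t)):
    r=[]
    for k,bs in obj.items():
        u0,v0,u1,v1=wins[n][k]; f=min(266/(u1-u0),300/(v1-v0))
        c=cv2.resize(im[v0:v1,u0:u1,::-1],None,fx=f,fy=f,interpolation=cv2.INTER_NEAREST)
        for b in bs:
            for P in box(*b):
                uv=(proj(n,P/1000)-[u0,v0]+.5)*f
                cv2.polylines(c,[uv.astype(np.int32)],True,(255,0,0),1)
        pad=np.zeros((300,266,3),np.uint8); pad[:c.shape[0],:c.shape[1]]=c; r.append(pad)
    rows.append(np.hstack(r))
cv2.imwrite("pics/ov.png",np.vstack(rows))
```

```text
(no output)
```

View pics/ov.png

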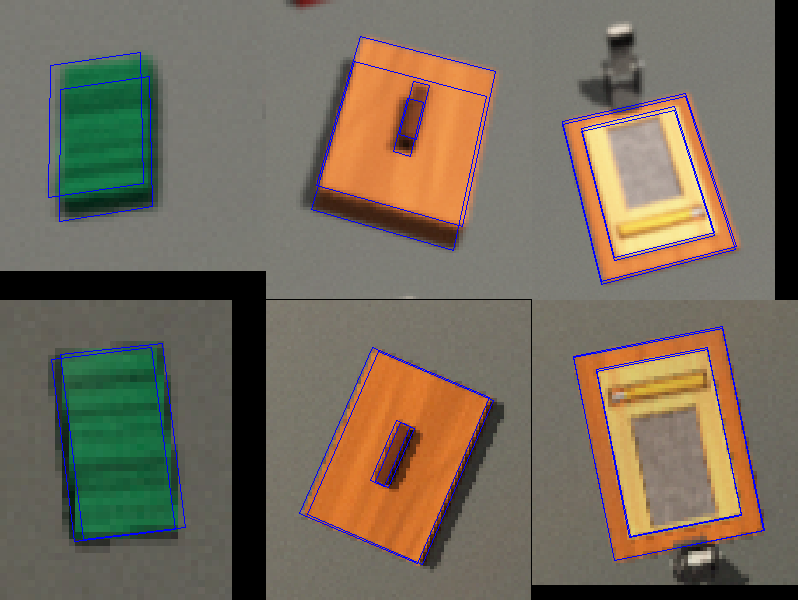

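Request:
send_rows(deltas=[[[0, 0, -5], [0, 0, 0]]], fingers=1)

```text
t: 0.88
tcp_pos: [0.1839, -0.5441, 0.2355]
orientation: [-3.098, -0.509, 0.0]
force: [-0.2, 0.0, -0.2]
finger_gap: 0.0853
grasp_force: 0.0
```

The overlay shows the lid and case outlines matching in both views. The slab box sits about 2 px too far left in the scene panel, so I refit the slab with a green ratio.

Run:
```python
import fit as F
from fit import *
s=np.load("scene0.npz")["im"]; t=np.load("top0.npz")["im"]
def soft(im,win,_):
    u0,v0,u1,v1=win; f=im[v0:v1,u0:u1].astype(float)
    g=(f[...,1]-f[...,0])/(f.sum(2)+30); return g-np.median(g[0])
F.soft=soft
fit((90,50,24),(498,-304,0,4),dict(scene=(s,(128,205,172,260)),top=(t,(376,172,408,216))),tag="slab")
def soft2(im,win,_):
    u0,v0,u1,v1=win; f=im[v0:v1,u0:u1].astype(float)
    g=(f[...,0]-f[...,2])/(f.sum(2)+30); return g-np.median(g[0])
F.soft=soft2
fit((170,120,36),(499,330,0,-24),dict(scene=(s,(335,175,412,265)),top=(t,(162,150,238,236))),tag="lid")
fit((184,134,6),(640,5,0,12),dict(scene=(s,(222,229,315,315)),top=(t,(262,115,332,190))),fill=True,tag="case")
```

```text
slab ['scene', 'top'] z free [ 4.973e+02 -3.060e+02  4.000e-01  5.100e+00] cost 71.7
slab ['scene', 'top'] z fixed [ 497.3 -306.     5.1] cost 71.5
slab ['scene'] z fixed [ 496.5 -304.1    6.4] cost 41.8
slab ['top'] z fixed [ 497.6 -307.3    4. ] cost 13.4
lid ['scene', 'top'] z free [500.7 333.4   3.6 -23.9] cost 60.2
lid ['scene', 'top'] z fixed [499.6 334.  -24. ] cost 77.6
lid ['scene'] z fixed [498.4 335.9 -24.3] cost 39.4
lid ['top'] z fixed [500.4 332.9 -23.8] cost 7.3
case ['scene', 'top'] z free [639.1   8.    3.2  10.6] cost 147.4
case ['scene', 'top'] z fixed [638.6   7.8  10.6] cost 159.6
case ['scene'] z fixed [638.3   9.5  10.6] cost 102.6
case ['top'] z fixed [638.5   6.7  10.4] cost 37.1
```

```bash
cat > go.py <<'E'
import sys
from h import *
def case(x,y,c=(638.5,7.8),a=10.5):
    return np.array(c)+R.from_euler("z",a,degrees=True).as_matrix()[:2,:2]@[x,y]
def go(x,y,z,psi):
    o=get_obs(); Rt=R.from_rotvec(o["orientation"])
    Rg=R.from_matrix([[np.cos(np.radians(psi)),np.sin(np.radians(psi)),0],[np.sin(np.radians(psi)),-np.cos(np.radians(psi)),0],[0,0,-1]])
    d=Rt.inv().apply(np.array([x,y,z])/1000-o["tcp_pos"])*1000
    print("now",(np.array(o["tcp_pos"])*1000).round(1),"t",round(float(o["t"]),2),"shift",d.round(1),"turn",np.degrees((Rt.inv()*Rg).as_rotvec()).round(1))
if __name__=="__main__":
    a=[float(v) for v in sys.argv[2:]]
    if sys.argv[1]=="c": p=case(a[0],a[1]); print("world",p.round(1)); go(p[0],p[1],a[2],a[3])
    else: go(*a)
E
python3 go.py w 497 -306 110 5
```

```text
now [ 183.9 -544.1  235.5] t 0.88 shift [ 372.8 -125.1  125.9] turn [-0.1 -0.  13.7]
```

Request:
send_rows(deltas=[[[373, -125, 126], [0, 0, 13.7]], [[373, -125, 126], [0, 0, 13.7]], [[373, -125, 126], [0, 0, 13.7]], [[373, -125, 126], [0, 0, 13.7]], [[373, -125, 126], [0, 0, 13.7]], [[373, -125, 126], [0, 0, 13.7]], [[373, -125, 126], [0, 0, 13.7]], [[373, -125, 126], [0, 0, 13.7]], [[373, -125, 126], [0, 0, 13.7]], [[373, -125, 126], [0, 0, 13.7]]], fingers=0.85)

```text
t: 1.72
tcp_pos: [0.4992, -0.3056, 0.1102]
orientation: [3.138, 0.137, 0.001]
force: [0.7, -1.0, -0.6]
finger_gap: 0.0724
grasp_force: 0.0
```

```bash
python3 go.py w 497 -306 60 5
```

```text
now [ 499.2 -305.6  110.2] t 1.72 shift [-2.2  0.2 50.2] turn [ 0. -0. -0.]
```

Request:
send_rows(deltas=[[[0, 0, 30], [0, 0, 0]], [[0, 0, 60], [0, 0, 0]], [[0, 0, 80], [0, 0, 0]], [[0, 0, 92], [0, 0, 0]], [[0, 0, 99], [0, 0, 0]], [[0, 0, 102], [0, 0, 0]], [[0, 0, 102], [0, 0, 0]], [[0, 0, 102], [0, 0, 0]]])

```text
t: 2.38
tcp_pos: [0.498, -0.3077, 0.0092]
orientation: [3.137, 0.136, 0.002]
force: [0.1, 0.5, -0.7]
finger_gap: 0.0724
grasp_force: 0.0
```

Request:
send_rows(deltas=[[[0, 0, 0], [0, 0, 0]], [[0, 0, 0], [0, 0, 0]], [[0, 0, 0], [0, 0, 0]], [[0, 0, 0], [0, 0, 0]], [[0, 0, 0], [0, 0, 0]], [[0, 0, 0], [0, 0, 0]]], fingers=0.3)

```text
t: 2.88
tcp_pos: [0.4978, -0.3071, 0.0097]
orientation: [3.138, 0.136, 0.002]
force: [-1.2, 2.5, 5.2]
finger_gap: 0.0479
grasp_force: 64.2
```

Request:
send_rows(deltas=[[[0, 0, -4], [0, 0, 0]], [[0, 0, -15], [0, 0, 0]], [[0, 0, -35], [0, 0, 0]], [[0, 0, -60], [0, 0, 0]], [[0, 0, -80], [0, 0, 0]], [[0, 0, -90], [0, 0, 0]], [[0, 0, -90], [0, 0, 0]]])

```text
t: 3.47
tcp_pos: [0.4987, -0.3081, 0.1011]
orientation: [3.135, 0.136, 0.006]
force: [0.9, -0.4, -5.9]
finger_gap: 0.0483
grasp_force: 63.4
```

```bash
python3 go.py c -21 0 100 10.5; python3 -c "
from h import *
o=get_obs();print(np.round(o['joints'],2),o['force'],o['wrist_torque'],o['finger_gap'])"
```

```text
world [617.9   4. ]
now [ 498.7 -308.1  101.1] t 3.47 shift [ 145.7 -300.6    0.5] turn [ 0.2 -0.2 -5.5]
[-0.67  0.39  1.68 -0.    1.07  0.81] [ 0.91210996 -0.35079331 -5.86364907] [-0.01633654 -0.04912296 -0.02039912] 0.04833364775752815
```

Request:
send_rows(deltas=[[[10, -8, 0], [0, 0, 0]], [[32, -24, 0], [0, 0, -1]], [[60, -46, 0], [0, 0, -2]], [[88, -72, 0], [0, 0, -3]], [[112, -102, 0], [0, 0, -4]], [[130, -136, 0], [0, 0, -5]], [[140, -173, 0], [0, 0, -5.5]], [[145, -210, 0], [0, 0, -5.5]], [[146, -242, 0], [0, 0, -5.5]], [[146, -266, 0], [0, 0, -5.5]]])

```text
t: 4.3
tcp_pos: [0.6183, -0.025, 0.0957]
orientation: [-3.125, -0.289, 0.007]
force: [-0.2, -0.4, -5.6]
finger_gap: 0.0483
grasp_force: 63.3
```

Request:
send_rows(deltas=[[[0, -16, 0], [0, 0, 0]], [[0, -27, 0], [0, 0, 0]], [[0, -33, 0], [0, 0, 0]], [[0, -35, 0], [0, 0, 0]], [[0, -35, 0], [0, 0, 0]], [[0, -35, 0], [0, 0, 0]], [[0, -35, 0], [0, 0, 0]]])

```text
t: 4.88
tcp_pos: [0.6138, 0.0037, 0.0984]
orientation: [3.128, 0.284, 0.001]
force: [-0.4, 0.1, -4.5]
finger_gap: 0.0482
grasp_force: 63.4
```

```bash
python3 go.py c -21 0 40 10.5
python3 - <<'E'
import fit as F
from fit import *
im,d=cams.get_image("scene"); cv2.imwrite("pics/hold.png",cv2.resize(im[180:330,200:340,::-1],None,fx=4,fy=4,interpolation=cv2.INTER_CUBIC))
t,d=cams.get_image("top"); np.savez("hold.npz",im=im,t=t)
E
```

```text
world [617.9   4. ]
now [613.8   3.7  98.4] t 4.88 shift [ 4.   0.4 58.4] turn [ 0.  -0.  -0.1]
```

View pics/hold.png

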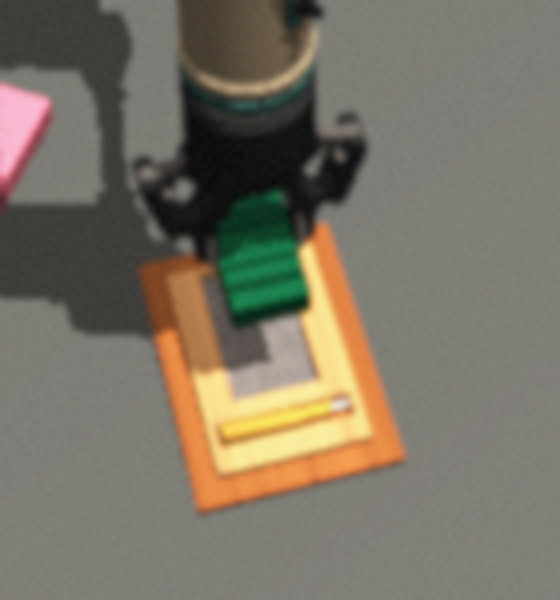

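The slab is held level over the recess at crop pixel (265,260) and aligned with it, so I lower it.

Request:
send_rows(deltas=[[[4, 0, 15], [0, 0, 0]], [[4, 0, 35], [0, 0, 0]], [[4, 0, 50], [0, 0, 0]], [[4, 0, 58], [0, 0, 0]], [[4, 0, 62], [0, 0, 0]], [[4, 0, 64], [0, 0, 0]], [[4, 0, 64], [0, 0, 0]], [[4, 0, 64], [0, 0, 0]]])

```text
t: 5.65
tcp_pos: [0.6182, 0.0056, 0.0351]
orientation: [3.128, 0.286, 0.003]
force: [0.4, 1.0, -4.4]
finger_gap: 0.0484
grasp_force: 63.3
```

```bash
python3 go.py c -21 0 16 10.5
```

```text
world [617.9   4. ]
now [618.2   5.6  35.1] t 5.65 shift [-0.7  1.6 19.1] turn [ 0.  -0.1 -0. ]
```

Request:
send_rows(deltas=[[[0, 1.5, 3], [0, 0, 0]], [[0, 1.5, 6], [0, 0, 0]], [[0, 1.5, 9], [0, 0, 0]], [[0, 1.5, 12], [0, 0, 0]], [[0, 1.5, 14], [0, 0, 0]], [[0, 1.5, 15.5], [0, 0, 0]], [[0, 1.5, 17], [0, 0, 0]], [[0, 1.5, 17.5], [0, 0, 0]], [[0, 1.5, 17.5], [0, 0, 0]], [[0, 1.5, 17.5], [0, 0, 0]]])

```text
t: 6.48
tcp_pos: [0.6177, 0.0043, 0.0168]
orientation: [3.128, 0.287, 0.0]
force: [0.2, -0.0, -4.5]
finger_gap: 0.0484
grasp_force: 63.4
```

Request:
send_rows(deltas=[[[0, 0, 0.5], [0, 0, 0]], [[0, 0, 1], [0, 0, 0]], [[0, 0, 1], [0, 0, 0]], [[0, 0, 1], [0, 0, 0]]])

```text
t: 6.82
tcp_pos: [0.6178, 0.0043, 0.0159]
orientation: [3.128, 0.287, 0.0]
force: [-0.3, -0.3, -4.9]
finger_gap: 0.0479
grasp_force: 63.4
```

```bash
python3 -c "
from h import *
o=get_obs();print(o['tcp_pos'],o['force'],o['wrist_torque'])"
```

```text
[0.61776683 0.0042747  0.01586114] [-0.27338693 -0.28186944 -4.87494352] [-0.01680785  0.04664716  0.01003871]
```

Request:
send_rows(deltas=[[[0, 0, 0.5], [0, 0, 0]], [[0, 0, 1], [0, 0, 0]], [[0, 0, 1], [0, 0, 0]], [[0, 0, 1], [0, 0, 0]]])

```text
t: 7.15
tcp_pos: [0.6178, 0.0043, 0.0157]
orientation: [3.128, 0.287, 0.001]
force: [-2.9, -0.4, 5.2]
finger_gap: 0.0482
grasp_force: 64.4
```

Contact came at the expected height, with the slab's underside at 6 mm. Releasing.

Request:
send_rows(deltas=[[[0, 0, -0.5], [0, 0, 0]], [[0, 0, -0.5], [0, 0, 0]], [[0, 0, -0.5], [0, 0, 0]], [[0, 0, -0.5], [0, 0, 0]], [[0, 0, -0.5], [0, 0, 0]]], fingers=0.78)

```text
t: 7.57
tcp_pos: [0.6179, 0.0043, 0.0152]
orientation: [3.128, 0.286, 0.001]
force: [0.3, 0.3, -0.2]
finger_gap: 0.067
grasp_force: 0.0
```

Request:
send_rows(deltas=[[[0, 0, -5], [0, 0, 0]], [[0, 0, -20], [0, 0, 0]], [[0, 0, -50], [0, 0, 0]], [[0, 0, -85], [0, 0, 0]], [[0, 0, -120], [0, 0, 0]], [[0, 0, -145], [0, 0, 0]], [[0, 0, -150], [0, 0, 0]]])

```text
t: 8.15
tcp_pos: [0.6208, 0.0041, 0.1713]
orientation: [3.126, 0.287, 0.016]
force: [1.0, -0.1, 0.7]
finger_gap: 0.0668
grasp_force: 0.0
```

```bash
python3 go.py w 500 334 165 156;python3 go.py w 500 334 165 66
```

```text
now [620.8   4.1 171.3] t 8.15 shift [ -58.9 -346.4    4.7] turn [   0.8   -0.  -145.5]
now [620.8   4.1 171.3] t 8.15 shift [ -58.9 -346.4    4.7] turn [  0.4  -0.5 -55.5]
```

Request:
send_rows(deltas=[[[-59, -346, 5], [0, 0, -145.5]], [[-59, -346, 5], [0, 0, -145.5]], [[-59, -346, 5], [0, 0, -145.5]], [[-59, -346, 5], [0, 0, -145.5]], [[-59, -346, 5], [0, 0, -145.5]], [[-59, -346, 5], [0, 0, -145.5]], [[-59, -346, 5], [0, 0, -145.5]], [[-59, -346, 5], [0, 0, -145.5]], [[-59, -346, 5], [0, 0, -145.5]], [[-59, -346, 5], [0, 0, -145.5]]], fingers=0.5)

```text
t: 8.98
tcp_pos: [0.4943, 0.338, 0.1595]
orientation: [-2.356, -2.074, 0.001]
force: [0.5, -0.0, -0.2]
finger_gap: 0.043
grasp_force: 0.0
```

```bash
python3 go.py w 500 334 100 156
python3 - <<'E'
import fit as F
from fit import *
s,d=cams.get_image("scene"); C=cloud("scene",d)
t,_=cams.get_image("top")
cv2.imwrite("pics/slabin.png",cv2.resize(s[190:330,190:340,::-1],None,fx=4,fy=4,interpolation=cv2.INTER_CUBIC))
def soft(im,win,_):
    u0,v0,u1,v1=win; f=im[v0:v1,u0:u1].astype(float)
    g=(f[...,1]-f[...,0])/(f.sum(2)+30); return np.clip(g-np.percentile(g,50),0,None)
F.soft=soft
fit((90,50,17),(618,4,13,10.5),dict(scene=(s,(232,225,305,305)),top=(t,(270,130,330,185))),tag="slab in recess (above insert)")
E
```

```text
now [494.3 338.  159.5] t 8.98 shift [-3.3  6.3 59.4] turn [ -0.1  -0.1 -73.3]
slab in recess (above insert) ['scene', 'top'] z free [618.    4.1  12.9  10.5] cost 55.6
slab in recess (above insert) ['scene', 'top'] z fixed [617.9   4.1  10.6] cost 55.8
slab in recess (above insert) ['scene'] z fixed [618.4   5.4  10.5] cost 30.3
slab in recess (above insert) ['top'] z fixed [617.9   2.6  10.4] cost 5.2
```

View pics/slabin.png

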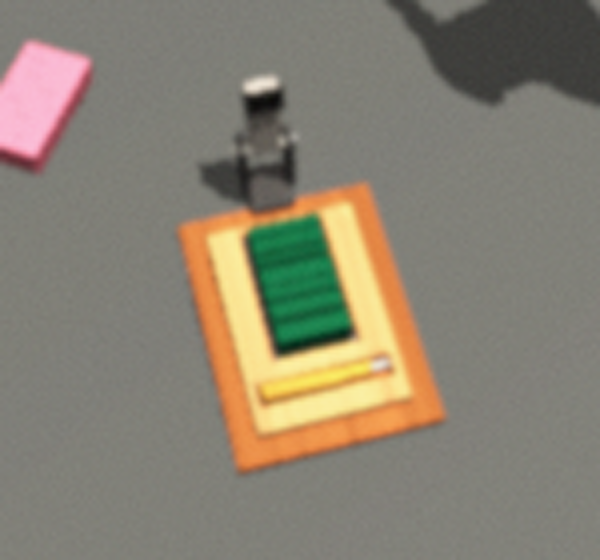

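The slab lies flat in the recess, at crop pixel (300,285). The fit gives (618, 4.1) mm, matching the robot's own position. Next is the lid.

Request:
send_rows(deltas=[[[-3, 4, 30], [0, 0, -73]], [[-3, 4, 40], [0, 0, -73]], [[-3, 4, 40], [0, 0, -73]], [[-3, 4, 40], [0, 0, -73]], [[-3, 4, 40], [0, 0, -73]], [[-3, 4, 40], [0, 0, -73]], [[-3, 4, 40], [0, 0, -73]], [[-3, 4, 40], [0, 0, -73]], [[-3, 4, 40], [0, 0, -73]], [[-3, 4, 40], [0, 0, -73]]])

```text
t: 9.92
tcp_pos: [0.5006, 0.3291, 0.1199]
orientation: [-0.713, -3.059, 0.001]
force: [-0.2, -0.4, 0.2]
finger_gap: 0.0428
grasp_force: 0.0
```

Request:
send_rows(deltas=[[[0, 0, 0], [0, 0, 0]], [[0, 0, 0], [0, 0, 0]], [[0, 0, 0], [0, 0, 0]]])

```text
t: 10.17
tcp_pos: [0.5005, 0.3297, 0.1201]
orientation: [-0.722, -3.057, 0.001]
force: [-0.2, 0.0, 0.2]
finger_gap: 0.0426
grasp_force: 0.0
```

```bash
python3 go.py w 500 334 42 156; python3 -c "
from h import *
print(get_obs()['joints'])"
```

```text
now [500.5 329.7 120.1] t 10.17 shift [ 2.4  3.6 78.1] turn [-0.  -0.  -2.6]
[ 4.66599930e-01  3.91680344e-01  1.61980752e+00 -2.39679992e-04
  1.13056568e+00 -6.40414448e-01]
```

Request:
send_rows(deltas=[[[2, 4, 10], [0, 0, -2.6]], [[2, 4, 30], [0, 0, -2.6]], [[2, 4, 50], [0, 0, -2.6]], [[2, 4, 65], [0, 0, -2.6]], [[2, 4, 73], [0, 0, -2.6]], [[2, 4, 77], [0, 0, -2.6]], [[2, 4, 77], [0, 0, -2.6]], [[2, 4, 77], [0, 0, -2.6]], [[2, 4, 77], [0, 0, -2.6]]])

```text
t: 10.92
tcp_pos: [0.5011, 0.3352, 0.0443]
orientation: [0.645, 3.073, 0.002]
force: [0.1, -0.1, 0.5]
finger_gap: 0.0426
grasp_force: 0.0
```

```bash
python3 go.py w 500 334 42 156; python3 -c "
from h import *
print(get_obs()['force'])"
```

```text
now [501.1 335.2  44.3] t 10.92 shift [ 0.6 -1.5  2.3] turn [0.1 0.1 0.3]
[ 0.10767713 -0.14758438  0.51164336]
```

Request:
send_rows(deltas=[[[0.6, -1.3, 1.5], [0, 0, 0]], [[0.6, -1.3, 1.5], [0, 0, 0]], [[0.6, -1.3, 1.5], [0, 0, 0]], [[0.6, -1.3, 1.5], [0, 0, 0]], [[0.6, -1.3, 1.5], [0, 0, 0]], [[0.6, -1.3, 1.5], [0, 0, 0]], [[0.6, -1.3, 1.5], [0, 0, 0]]], fingers=0.05)

```text
t: 11.5
tcp_pos: [0.4996, 0.3341, 0.0426]
orientation: [0.645, 3.074, 0.001]
force: [0.3, 0.1, 6.2]
finger_gap: 0.0127
grasp_force: 61.6
```

```bash
python3 go.py w 500 334 42 156; python3 -c "
from h import *
o=get_obs(); print(o['force'],o['wrist_torque'])"
```

```text
now [499.6 334.1  42.6] t 11.5 shift [-0.4  0.1  0.6] turn [0.1 0.  0.3]
[0.26790159 0.14930587 6.1657359 ] [-0.02658861  0.11596672  0.01034585]
```

Request:
send_rows(deltas=[[[0, 0, -3], [0, 0, 0]], [[0, 0, -10], [0, 0, 0]], [[0, 0, -25], [0, 0, 0]], [[0, 0, -45], [0, 0, 0]], [[0, 0, -65], [0, 0, 0]], [[0, 0, -80], [0, 0, 0]], [[0, 0, -88], [0, 0, 0]], [[0, 0, -90], [0, 0, 0]], [[0, 0, -90], [0, 0, 0]]])

```text
t: 12.25
tcp_pos: [0.4991, 0.3338, 0.1318]
orientation: [0.645, 3.075, -0.0]
force: [0.0, 0.2, -3.9]
finger_gap: 0.0125
grasp_force: 60.5
```

```bash
python3 go.py w 640 200 132 190.5; python3 go.py c 0 0 132 190.5; python3 -c "
from h import *
o=get_obs(); print(o['force'],o['wrist_torque'])"
```

```text
now [499.1 333.8 131.8] t 12.25 shift [-182.8  -65.9   -0.2] turn [ -0.    0.  -34.2]
world [638.5   7.8]
now [499.1 333.8 131.8] t 12.25 shift [-2.586e+02 -2.425e+02 -2.000e-01] turn [ -0.    0.  -34.2]
[ 0.01457813  0.17590914 -3.89819798] [-0.01887893  0.0421291  -0.03137851]
```

Request:
send_rows(deltas=[[[-6, -2, 0], [0, 0, -1]], [[-20, -7, 0], [0, 0, -4]], [[-42, -14, 0], [0, 0, -8]], [[-70, -22, 0], [0, 0, -13]], [[-98, -33, 0], [0, 0, -18]], [[-126, -44, 0], [0, 0, -23]], [[-152, -56, 0], [0, 0, -28]], [[-174, -72, 0], [0, 0, -32]], [[-192, -92, 0], [0, 0, -34.2]], [[-206, -116, 0], [0, 0, -34.2]]])

```text
t: 13.08
tcp_pos: [0.6419, 0.1437, 0.1295]
orientation: [0.29, -3.126, 0.0]
force: [0.3, -0.2, -2.3]
finger_gap: 0.0124
grasp_force: 60.4
```

```bash
python3 go.py c 0 0 132 190.5
```

```text
world [638.5   7.8]
now [641.9 143.7 129.5] t 13.08 shift [  28.4 -132.9   -2.5] turn [ 0.  -0.1  0.1]
```

Request:
send_rows(deltas=[[[8, -28, 0], [0, 0, 0]], [[16, -60, 0], [0, 0, 0]], [[22, -90, -1], [0, 0, 0]], [[26, -113, -2], [0, 0, 0]], [[28, -127, -2], [0, 0, 0]], [[28, -132, -2], [0, 0, 0]], [[28, -133, -2], [0, 0, 0]], [[28, -133, -2], [0, 0, 0]], [[28, -133, -2], [0, 0, 0]], [[28, -133, -2], [0, 0, 0]]])

```text
t: 13.92
tcp_pos: [0.6379, 0.0105, 0.1336]
orientation: [0.29, -3.128, -0.001]
force: [0.9, -0.4, -2.5]
finger_gap: 0.0122
grasp_force: 60.4
```

```bash
python3 go.py c 0 0 75 190.5
python3 - <<'E'
import fit as F
from fit import *
s,d=cams.get_image("scene"); t,_=cams.get_image("top")
cv2.imwrite("pics/lidhold.png",cv2.resize(s[150:330,190:340,::-1],None,fx=3.3,fy=3.3,interpolation=cv2.INTER_CUBIC))
E
```

```text
world [638.5   7.8]
now [637.9  10.5 133.6] t 13.92 shift [-0.1 -2.8 58.6] turn [ 0.  -0.   0.1]
```

View pics/lidhold.png

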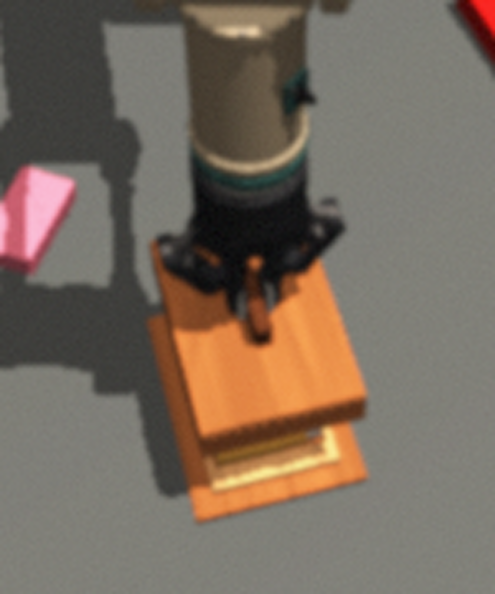

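The lid is level and square over the insert, with its front edge at crop pixel (285,425), so I lower it.

Request:
send_rows(deltas=[[[0, -2.5, 10], [0, 0, 0]], [[0, -2.5, 28], [0, 0, 0]], [[0, -2.5, 46], [0, 0, 0]], [[0, -2.5, 58], [0, 0, 0]], [[0, -2.5, 65], [0, 0, 0]], [[0, -2.5, 68], [0, 0, 0]], [[0, -2.5, 68], [0, 0, 0]], [[0, -2.5, 68], [0, 0, 0]], [[0, -2.5, 68], [0, 0, 0]]])

```text
t: 14.77
tcp_pos: [0.6393, 0.0065, 0.0667]
orientation: [-0.288, 3.126, -0.001]
force: [-0.4, 0.5, -3.2]
finger_gap: 0.0125
grasp_force: 60.4
```

```bash
python3 go.py c 0 0 48.6 190.5
```

```text
world [638.5   7.8]
now [639.3   6.5  66.7] t 14.77 shift [ 0.6  1.5 18.1] turn [-0.   0.1  0. ]
```

Request:
send_rows(deltas=[[[0.5, 1, 3], [0, 0, 0]], [[0.5, 1, 6], [0, 0, 0]], [[0.5, 1, 9], [0, 0, 0]], [[0.5, 1, 11.5], [0, 0, 0]], [[0.5, 1, 13.5], [0, 0, 0]], [[0.5, 1, 15], [0, 0, 0]], [[0.5, 1, 15.5], [0, 0, 0]], [[0.5, 1, 15.5], [0, 0, 0]], [[0.5, 1, 15.5], [0, 0, 0]]])

```text
t: 15.52
tcp_pos: [0.6379, 0.0074, 0.0503]
orientation: [-0.288, 3.128, -0.0]
force: [-0.0, -0.2, -2.8]
finger_gap: 0.0128
grasp_force: 60.4
```

Request:
send_rows(deltas=[[[0, 0, 0.6], [0, 0, 0]], [[0, 0, 1.2], [0, 0, 0]], [[0, 0, 1.6], [0, 0, 0]], [[0, 0, 1.6], [0, 0, 0]], [[0, 0, 1.6], [0, 0, 0]]])

```text
t: 15.93
tcp_pos: [0.6378, 0.0074, 0.0487]
orientation: [-0.288, 3.128, -0.0]
force: [0.2, -0.5, -2.9]
finger_gap: 0.0127
grasp_force: 60.5
```

Request:
send_rows(deltas=[[[0, 0, 0.5], [0, 0, 0]], [[0, 0, 0.9], [0, 0, 0]], [[0, 0, 0.9], [0, 0, 0]], [[0, 0, 0.9], [0, 0, 0]]])

```text
t: 16.27
tcp_pos: [0.6379, 0.0074, 0.0486]
orientation: [-0.288, 3.128, -0.0]
force: [-2.2, 0.1, 4.6]
finger_gap: 0.0127
grasp_force: 61.4
```

Request:
send_rows(deltas=[[[0, 0, -0.3], [0, 0, 0]], [[0, 0, -0.3], [0, 0, 0]], [[0, 0, -0.3], [0, 0, 0]], [[0, 0, -0.3], [0, 0, 0]], [[0, 0, -0.3], [0, 0, 0]]], fingers=0.5)

```text
t: 16.68
tcp_pos: [0.6379, 0.0074, 0.0479]
orientation: [0.288, -3.128, 0.0]
force: [0.0, -0.5, -0.5]
finger_gap: 0.0425
grasp_force: 0.0
```

Request:
send_rows(deltas=[[[0, 0, -5], [0, 0, 0]], [[0, 0, -25], [0, 0, 0]], [[0, 0, -60], [0, 0, 0]], [[0, 0, -95], [0, 0, 0]], [[0, 0, -130], [0, 0, 0]], [[0, 0, -145], [0, 0, 0]], [[0, 0, -148], [0, 0, 0]], [[0, 0, -148], [0, 0, 0]]])

```text
t: 17.35
tcp_pos: [0.6383, 0.0074, 0.1975]
orientation: [-0.287, 3.126, -0.001]
force: [-0.9, -0.5, -1.6]
finger_gap: 0.0429
grasp_force: 0.0
```

```bash
python3 go.py c -170 0 195 190.5
```

```text
world [471.3 -23.2]
now [638.3   7.4 197.5] t 17.35 shift [169.8   0.4   2. ] turn [-0.1  0.2  0. ]
```

Next, shut the fingers, move over and behind the clamp, and check the lid's seat and the clamp angle from there.

Request:
send_rows(deltas=[[[20, 0, 0], [0, 0, 0]], [[55, 0, 0], [0, 0, 0]], [[95, 0, 0], [0, 0, 0]], [[130, 0, 0], [0, 0, 0]], [[155, 0, 0], [0, 0, 0]], [[168, 0, 0], [0, 0, 0]], [[170, 0, 0], [0, 0, 0]], [[170, 0, 0], [0, 0, 0]], [[170, 0, 0], [0, 0, 0]]], fingers=0)

```text
t: 18.1
tcp_pos: [0.4723, -0.0236, 0.1958]
orientation: [-0.287, 3.127, -0.0]
force: [0.2, -0.5, 0.2]
finger_gap: -0.0
grasp_force: 0.0
```

```bash
python3 go.py c -170 0 100 190.5
python3 - <<'E'
import fit as F
from fit import *
s,d=cams.get_image("scene"); C=cloud("scene",d); t,_=cams.get_image("top")
cv2.imwrite("pics/lidon.png",cv2.resize(s[170:330,190:340,::-1],None,fx=3.6,fy=3.6,interpolation=cv2.INTER_CUBIC))
a=np.radians(10.5); P=C-np.array([.6385,.0078,0]); X=(P[...,0]*np.cos(a)+P[...,1]*np.sin(a))*1000; Y=(-P[...,0]*np.sin(a)+P[...,1]*np.cos(a))*1000; Z=C[...,2]*1000
for x0 in (-70,-50,50,70):
    for y0 in (-40,40):
        m=(abs(X-x0)<12)&(abs(Y-y0)<12); print(x0,y0,m.sum(),"z",np.nanmedian(Z[m]).round(1))
for n in ("+x","-y","+y","-x"): pass
top=(abs(Z-42)<3)&(abs(X)<100)&(abs(Y)<80); print("lid top x",np.percentile(X[top],[1,50,99]).round(1),"y",np.percentile(Y[top],[1,50,99]).round(1))
m=(abs(Y)<20)&(X<-85)&(X>-150)&(Z>70)&(Z<135); print("clamp pts",m.sum()); 
for z in range(70,130,8):
    q=m&(abs(Z-z)<4)
    if q.sum()>3: print(z,X[q].mean().round(1),Y[q].mean().round(1),q.sum())
E
```

```text
world [471.3 -23.2]
now [472.3 -23.6 195.8] t 18.1 shift [ 1.   0.6 95.8] turn [-0.   0.1  0. ]
-70 -40 69 z 41.9
-70 40 66 z 41.9
-50 -40 74 z 41.9
-50 40 68 z 42.0
50 -40 87 z 42.3
50 40 80 z 42.0
70 -40 90 z 42.2
70 40 81 z 42.0
lid top x [-81.3   9.7  85.8] y [-58.6  -1.7  59. ]
clamp pts 128
70 -106.3 -1.1 8
78 -105.5 0.3 14
86 -105.6 0.7 18
94 -105.1 -0.8 9
102 -101.1 4.9 6
110 -100.6 0.4 21
118 -106.6 0.8 50
```

View pics/lidon.png

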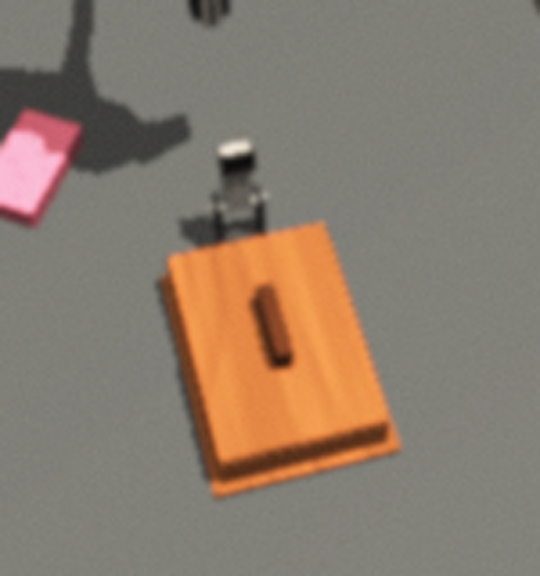

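The lid is seated flat, with its top at 42 mm all round, and the clamp stands upright. Next, push the clamp over from behind.

Request:
send_rows(deltas=[[[0, 0, 20], [0, 0, 0]], [[0, 0, 50], [0, 0, 0]], [[0, 0, 75], [0, 0, 0]], [[-10, 0, 90], [0, 0, 0]], [[-20, 0, 95], [0, 0, 0]], [[-25, 0, 95], [0, 0, 0]], [[-30, 0, 95], [0, 0, 0]], [[-30, 0, 95], [0, 0, 0]]])

```text
t: 18.87
tcp_pos: [0.5029, -0.0182, 0.1021]
orientation: [-0.288, 3.125, -0.001]
force: [-0.1, 0.4, -0.6]
finger_gap: -0.0002
grasp_force: 0.0
```

```bash
python3 go.py c -125 0 101 190.5;python3 go.py c -100 0 97 190.5; python3 -c "
from h import *
o=get_obs(); print(o['force'])"
```

```text
world [515.6 -15. ]
now [502.9 -18.2 102.1] t 18.87 shift [-13.    0.8   1.2] turn [-0.1  0.2  0. ]
world [540.2 -10.4]
now [502.9 -18.2 102.1] t 18.87 shift [-38.    0.8   5.3] turn [-0.1  0.2  0. ]
[-0.09690279  0.42509318 -0.55759344]
```

Request:
send_rows(deltas=[[[-7, 0, 1], [0, 0, 0]], [[-13, 0, 1], [0, 0, 0]], [[-19, 0, 1], [0, 0, 0]], [[-26, 0, 1.5], [0, 0, 0]], [[-32, 0, 3], [0, 0, 0]], [[-38, 0, 5], [0, 0, 0]], [[-43, 0, 8], [0, 0, 0]], [[-48, 0, 11.5], [0, 0, 0]], [[-48, 0, 11.5], [0, 0, 0]]])

```text
t: 19.62
tcp_pos: [0.5485, -0.0092, 0.0888]
orientation: [-0.288, 3.128, 0.0]
force: [0.6, 0.1, -0.6]
finger_gap: -0.0002
grasp_force: 0.0
```

```bash
python3 go.py c -90 0 90.5 190.5; python3 -c "
from h import *
im,d=cams.get_image('scene'); cv2.imwrite('pics/push.png',cv2.resize(im[150:310,190:340,::-1],None,fx=3.6,fy=3.6,interpolation=cv2.INTER_CUBIC))"
```

```text
world [550.   -8.6]
now [548.5  -9.2  88.8] t 19.62 shift [-1.6  0.3 -1.7] turn [-0.  0.  0.]
```

View pics/push.png

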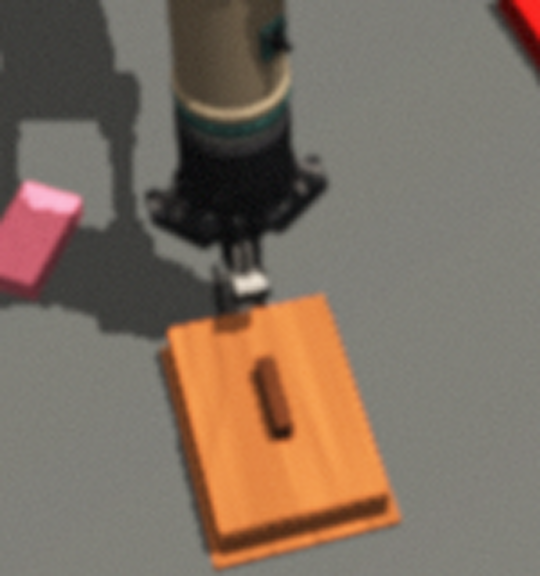

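The clamp is leaning over, its white end at crop pixel (250,285) in front of the fingers. Continuing the arc.

Request:
send_rows(deltas=[[[-6, 0, 3], [0, 0, 0]], [[-10.5, 0, 8], [0, 0, 0]], [[-14, 0, 13], [0, 0, 0]], [[-16, 0, 18], [0, 0, 0]], [[-18, 0, 22], [0, 0, 0]], [[-19, 0, 25], [0, 0, 0]], [[-19, 0, 26], [0, 0, 0]], [[-19, 0, 26], [0, 0, 0]]])

```text
t: 20.33
tcp_pos: [0.5662, -0.006, 0.0632]
orientation: [-0.288, 3.128, -0.0]
force: [-0.1, 0.1, 0.3]
finger_gap: -0.0004
grasp_force: 0.0
```

Request:
send_rows(deltas=[[[0, 0, 1], [0, 0, 0]], [[0, 0, 2], [0, 0, 0]], [[0, 0, 2.5], [0, 0, 0]], [[0, 0, 2.5], [0, 0, 0]], [[0, 0, 2.5], [0, 0, 0]]])

```text
t: 20.75
tcp_pos: [0.5663, -0.0061, 0.0613]
orientation: [-0.288, 3.128, -0.001]
force: [1.0, -0.7, 1.3]
finger_gap: 0.0003
grasp_force: 0.6
```

Request:
send_rows(deltas=[[[0, 0, 1], [0, 0, 0]], [[0, 0, 2], [0, 0, 0]], [[0, 0, 2.5], [0, 0, 0]], [[0, 0, 2.5], [0, 0, 0]], [[0, 0, 2.5], [0, 0, 0]]])

```text
t: 21.17
tcp_pos: [0.566, -0.006, 0.0585]
orientation: [0.288, -3.128, 0.0]
force: [0.7, 0.3, 1.7]
finger_gap: 0.0005
grasp_force: 0.7
```

Request:
send_rows(deltas=[[[0, 0, 0.5], [0, 0, 0]], [[0, 0, 1], [0, 0, 0]], [[0, 0, 1], [0, 0, 0]], [[0, 0, 1], [0, 0, 0]]])

```text
t: 21.5
tcp_pos: [0.5661, -0.006, 0.058]
orientation: [-0.288, 3.128, -0.0]
force: [-0.6, -0.1, 6.1]
finger_gap: -0.0001
grasp_force: 2.7
```

Request:
send_rows(deltas=[[[0, 0, 0.5], [0, 0, 0]], [[0, 0, 0.5], [0, 0, 0]], [[0, 0, 0.5], [0, 0, 0]]])

```text
t: 21.75
tcp_pos: [0.5661, -0.006, 0.058]
orientation: [-0.288, 3.128, -0.0]
force: [-1.8, 0.7, 8.3]
finger_gap: -0.0001
grasp_force: 4.1
```

Request:
send_rows(deltas=[[[0, 0, -3], [0, 0, 0]], [[0, 0, -15], [0, 0, 0]], [[0, 0, -45], [0, 0, 0]], [[0, 0, -85], [0, 0, 0]], [[15, 0, -125], [0, 0, 0]], [[45, 0, -150], [0, 0, 0]], [[85, 0, -160], [0, 0, 0]], [[120, 0, -160], [0, 0, 0]], [[130, 0, -160], [0, 0, 0]], [[130, 0, -160], [0, 0, 0]]])

```text
t: 22.58
tcp_pos: [0.4347, -0.0294, 0.217]
orientation: [0.286, -3.126, -0.001]
force: [0.0, 0.5, 0.1]
finger_gap: 0.0002
grasp_force: 0.0
```

Run:
```python
from h import *
s,d=cams.get_image("scene"); C=cloud("scene",d); t,_=cams.get_image("top")
cv2.imwrite("pics/end.png",np.hstack([cv2.resize(s[170:330,190:340,::-1],(470,500),interpolation=cv2.INTER_CUBIC),cv2.resize(t[100:210,250:320,::-1],(318,500),interpolation=cv2.INTER_CUBIC)]))
a=np.radians(10.5); P=C-np.array([.6385,.0078,0]); X=(P[...,0]*np.cos(a)+P[...,1]*np.sin(a))*1000; Y=(-P[...,0]*np.sin(a)+P[...,1]*np.cos(a))*1000; Z=C[...,2]*1000
for x0 in (-85,-75,-65,-55,-50): 
    m=(abs(X-x0)<5)&(abs(Y)<7); print("arm",x0,m.sum(),np.nanmedian(Z[m]).round(1))
for x0,y0 in ((-70,-40),(-70,40),(70,-40),(70,40)):
    m=(abs(X-x0)<12)&(abs(Y-y0)<12); print("lid",x0,y0,np.nanmedian(Z[m]).round(1))
o=get_obs(); print(o["t"],o["force"],o["tcp_pos"])
```

```text
arm -85 13 59.0
arm -75 21 57.6
arm -65 16 57.0
arm -55 20 57.7
arm -50 15 57.5
lid -70 -40 41.3
lid -70 40 41.8
lid 70 -40 42.3
lid 70 40 41.9
22.6833 [-0.79742309  0.37767359  0.86277068] [ 0.43869112 -0.02959378  0.21701421]
```

View pics/end.png

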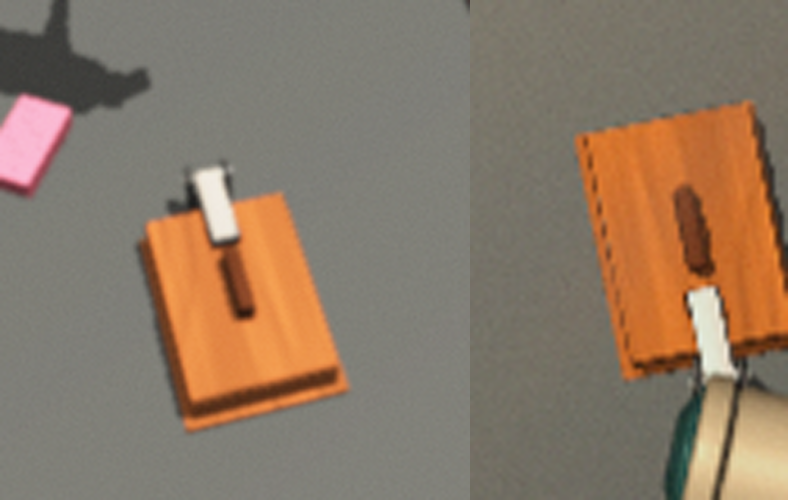

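The clamp arm lies level on the seated cover, from (212,175) to (228,240) in the left panel, with its top at 58 mm. The robot is clear of everything. Handing in.

```bash
python3 -c "
from rig import job
print(job.hand_in())"
```

```text
the job is handed in; nothing more can be done
None
```

The slab lies flat in the recess, the cover is fully seated, the clamp pad rests on it, and I handed the job in at about 23 s; `hand_in()` gave no verdict.

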